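# Lock a circuit board into its soldering carrier

## Task

Get the circuit board ready for soldering: using only your fingertips, push it fully home in its black soldering carrier, until its back edge is under the two fixed lips and against the back rail, while both swing latches are still open. Then push the two swing latches round by their posts, as far as they go, so that they lie across behind the board's front edge and hook over it. Do not lift the board, and leave the pliers, tweezers and solder spool where they are.

Things in the scene. Friction and masses are not known exactly. Their poses are not given: they have to be found in the camera images.
- carrier: Black soldering carrier (pallet), 196 mm (x) by 204 mm (y), plate top 14 mm high; does not move. +x points from its open front to its back rail (away from the robot, give or take yaw), +y left. Origin: bench height, middle line, 114 mm from front edge, 82 mm from back edge. Front (x < -40 mm) is bare plate but for two latches. Carrier, board and posts are all under 50 mm high.
- board: Green circuit board, 100 (x) by 140 (y) by 2 mm, 0.16 kg, loose, flat on the carrier's ledges between the side rails (1 mm play each side), axes along the carrier's. Origin: centre of its underside, 16.5 mm above the bench. Starts 10 to 18 mm short of home, towards the front; home is carrier x = +12, y = 0 mm (front edge then at x = -38 mm). About 1 to 3 N slides it.
- terminal_block (a point): Middle of the flat front face of the grey six-way screw terminal block, flush with the middle of the board's front edge: 31 mm wide (y), 13 mm high, from 18.5 to 31.5 mm above the bench; this point is 25.5 mm up. The place to push the board along the carrier's +x with a fingertip.
- latch_left (a joint): Angle (rad) of the left swing latch, a steel arm on an upright pivot: 0 = open, pointing along carrier -x; grows as it swings inward, counter-clockwise from above; 1.571 = closed on its stop pin, pointing along carrier -y, bar 2 mm behind the front edge of a home board, lip over it. A board not home blocks it. Stays where left; about 1 N at the post turns it. Starts 0 to 0.45.
- latch_right (a joint): Angle (rad) of the right swing latch, the mirror image: 0 = open, pointing along carrier -x; grows as the arm swings inward, clockwise from above; 1.571 = closed on its stop pin, pointing along carrier +y (left). Starts between 0 and 0.45, on its own.
- latch_left_pivot (a point): On the pivot axis of the left latch, 30 mm above the bench, at carrier x = -45, y = +82 mm.
- latch_right_pivot (a point): On the pivot axis of the right latch, 30 mm above the bench, at carrier x = -45, y = -82 mm.
- latch_left_post (a point): Top centre of the left latch's finger post: an upright round steel post, 10 mm in diameter, at the free end of the arm, 58 mm from the pivot axis; it rises from the arm's bar (10 mm wide, top 24.6 mm above the bench) to 45.8 mm above the bench. Push it sideways with the fingertips 28 to 40 mm above the bench.
- latch_right_post (a point): The same on the right latch.
- nose_pliers: Red-handled pliers, 145x42x12 mm, lying on the bench to the left of the carrier. Leave alone.
- tweezers: Steel tweezers, 122x12x8 mm, lying on the bench to the right of the carrier. Leave alone.
- solder_spool: Spool of solder wire, 58 mm across, 36 mm high, standing on the bench to the right of the carrier. Leave alone.
- back_rail (a point): Middle of the back rail's inner face (carrier x = 62 mm), 18 mm above the bench: where the board's back edge stops. On this rail sit two fixed steel lips, 20 mm wide, 42 mm left and right of the middle, reaching 7.5 mm over the board with 1.5 mm to spare. Side rails (inner faces at carrier y = +71 and -71 mm, x from -34 to 62 mm, 27 mm high) guide the board.

How it is judged:
On the way:
1. the board is pushed home (within 2.5 mm of the back rail) while both latches are still open (below 0.7 rad) (x of board in the frame of carrier above 0.0095 m and value of joint each of latch_left, latch_right below 0.7 rad), for 0.2 s.
At the end, for the whole second after the job is handed in: The board lies flat on the carrier's ledges within 2.5 mm of fully home (tilt under 0.03 rad), at rest, and both latches are turned to their closed stops (more than 1.45 of 1.571 rad) (x of board in the frame of carrier between 0.0095 and 0.0145 m and y of board in the frame of carrier between -0.0025 and 0.0025 m and z of board in the frame of carrier between 0.015 and 0.018 m and angle between board's own z axis and vertical below 0.03 rad and linear speed of board below 0.01 m/s and value of joint each of latch_left, latch_right above 1.45 rad); the robot touches nothing.
It fails at once if the board is lifted (more than 5 mm off its ledges) (z of board in the frame of carrier above 0.0215 m).
It fails at once if the pliers are disturbed (moved more than 20 mm) (distance of nose_pliers from where it was at the start of the episode above 0.02 m).
It fails at once if the tweezers are disturbed (moved more than 20 mm) (distance of tweezers from where it was at the start of the episode above 0.02 m).
It fails at once if the solder spool is disturbed (moved more than 20 mm) (distance of solder_spool from where it was at the start of the episode above 0.02 m).
It also fails if it takes over 61 s, if anything falls off the work surface, if the arm or the gripper's body presses on something with over 40 N, if the wrist force passes 120 N, or if a joint passes its speed limit or range.

## Robot

A 6-joint arm with a two-finger parallel gripper is mounted at the origin on a cart in front of the work surface, level with it; the furniture and walls round the work are solid. World frame = base frame: x ahead of the robot, y to its left, z up, the work surface at z = 0. Lengths are in m, angles in rad, forces in N, time in s.
With the tool pointing down it reaches from about 0.35 to 0.85 m from the base axis. Payload 8.1 kg.
Tool frame: the origin (TCP) lies at the centre of the arm's flange, where the gripper is bolted on; the fingertips stand 186 mm ahead of it and the grasp point (between the pads) lies 167 mm ahead of it (robot.grasp_offset is the distance from the TCP to the grasp point, in m); z points along the fingers, y is the line along which they close (so a half turn about z gives the same grasp; the last joint's range is limited). The gripper opens to 93 mm and grips with 3 to 60 N. Pads are 15 mm wide; open, the fingers measure 128 mm over their backs; the gripper's body (75 mm by 188 mm) begins 65 mm behind the grasp point.
Start: joints at [1.234, 0.13, 1.488, -0, 1.523, -0.085], TCP at [0.149, 0.581, 0.405] pointing down, gripper open.
Joint ranges: [-2.96, 2.96], [-0.89, 2.26], [0.02, 2.5], [-1.34, 4.48], [0, 2.73], [-2.66, 2.66]. Speed limits (rad/s): [2.39, 2.39, 2.79, 3.14, 3.14, 3.14].

## Interface

Orientations are given as a rotation vector (axis times angle).
In Python, from plant import robot gives the robot as it stands.
- The arm moves only by the tool drive_tool, never from a script. Its argument "moves" is one flat list of numbers, 7 for each row, row after row: the finger opening in mm, from 0 to 93, then the shift along the tool's x, y, z in mm, then the turn, a rotation vector about the tool's x, y, z in degrees. A call has 1 to 8 rows; each row shifts and turns the commanded pose from where the row before left it, along the tool's axes as they then stand; what a row does not reach is not made up. A row lasts 1/10 s, in which the tool goes at most 50 mm and 8.59 degrees, less where a joint would pass 70% of its speed; a pose out of reach is approached as far as the arm can. A call is refused whole if a number of a shift passes 50 or a number of a turn 8.59, either way. A call with a gripper value outside its range is refused whole. The fingers move at their own pace and stop on an object; "grip_force" is the grip in N (left out, the last holds). Time passes only in rows, so rows that do not move let the fingers close. It gives the time, the measured TCP pose, the force, the opening and the grip force at its end, in the units of the state.
- robot.read_state(): the state, without advancing time (a new reading comes with each control period).
- robot.read_camera(name): name is "scene" or "side" or "wrist"; returns a dict with "color" (480x640x3 uint8, red, green, blue), "depth" (480x640 float32, m along the optical axis (not along the pixel's ray), 0 where there is no reading), "mtx" (3x3 intrinsics, pixels), "R" (3x3) and "t" (3): a world point X has camera coordinates R X + t. Camera axes: x right, y down, z forward; pixel columns grow to the right and rows downward; lengths in m; the calibration is good to about 2 mm. A picture is of the moment at which its call begins.
- robot.close_job(): hands the job in; it is judged then, once.
The state is a dict: "t": time; "q": joint angles; "dq": joint speeds; "joint_torque": joint torques, N m; "tool_pos": TCP position; "orientation": TCP orientation; "force": force on the tool from outside, world axes, zero at the start; "wrist_torque": the same for the moment, N m; "opening": finger opening in m; "gripper_force": force on a finger pad.
Only numpy, scipy, OpenCV 4.12 (cv2) and the standard library are available. Lean on these libraries where they do the work, as an engineer would, in place of code of your own. Each camera call takes 0.05 s, during which the arm holds its last target. There are 200 camera calls.

## Working session

There is one attempt and no reset: what is moved stays moved. The work goes in short steps, Python scripts to look and compute and a tool call to move; the robot and the scene stay as the last step left them, time stands still between calls to the robot, and variables do not carry over. Pictures are saved under pics/ and viewed, at most 10 in all, crops included, and the job is handed in when it is done.

Besides the shell and the picture viewer there is one more tool, called after "Request:" as name(argument=value, ...) on one line, values as JSON. drive_tool: Moves the arm, as the interface text tells. Its arguments: {"type":"object","properties":{"moves":{"type":"array","items":{"type":"number"}},"grip_force":{"type":"number"}},"required":["moves"]}

```bash
mkdir -p pics; python3 - <<'E'
from plant import robot
import cv2,numpy as np,pickle
s=robot.read_state();print({k:np.round(v,3) for k,v in s.items()})
for n in ["scene","side"]:
    c=robot.read_camera(n);pickle.dump(c,open(n+".pkl","wb"));cv2.imwrite(f"pics/{n}0.png",c["color"][:,:,::-1]);print(n,np.round(-c["R"].T@c["t"],3))
E
```

```text
{'t': np.float64(0.0), 'q': array([ 1.234,  0.131,  1.489, -0.   ,  1.523, -0.085]), 'dq': array([-0.001, -0.   , -0.   , -0.001, -0.001,  0.001]), 'joint_torque': array([-2.0000e-03, -5.5984e+01, -4.9176e+01,  7.6000e-02,  3.5000e-02,
       -0.0000e+00]), 'tool_pos': array([0.149, 0.581, 0.404]), 'orientation': array([-3.940e-01, -3.116e+00,  3.000e-03]), 'force': array([ 0.356, -0.155,  0.551]), 'wrist_torque': array([-0.018,  0.008, -0.016]), 'gripper_force': np.float64(0.0), 'opening': np.float64(0.093)}
scene [-0.138  0.458  0.514]
side [ 0.476 -0.681  0.494]
```

View pics/scene0.png

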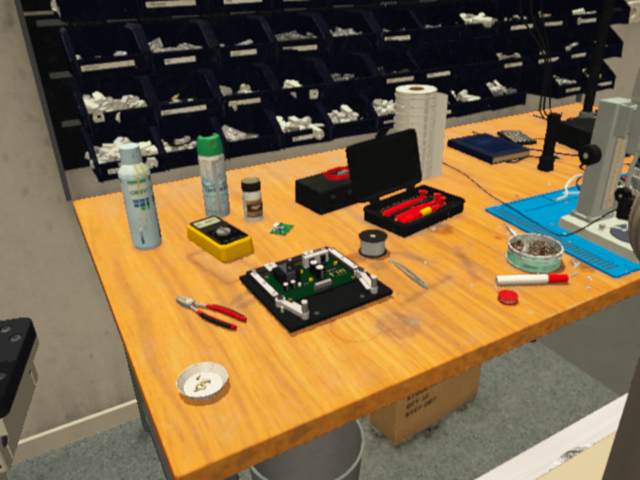

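View pics/side0.png

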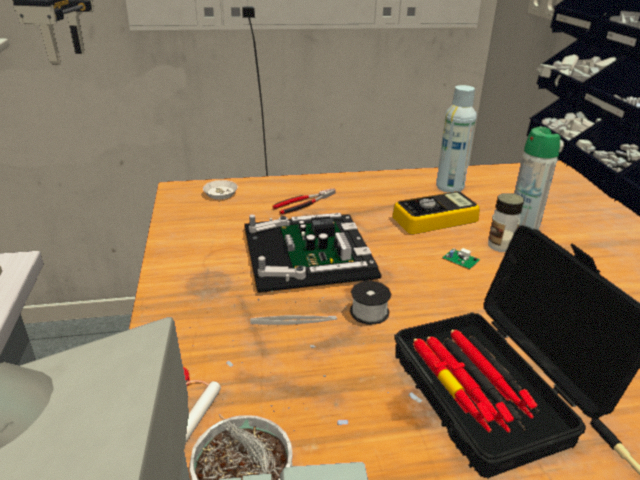

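The scene picture shows the carrier around (315,285), with the left latch post near (305,310), the right one near (372,280), the pliers at (210,312), the tweezers at (408,273) and the spool at (373,243). Next I fit the carrier from depth.

```bash
cat > h.py <<'E'
import numpy as np,cv2
def cloud(c):
    v,u=np.mgrid[:480,:640];d=c["depth"];K=c["mtx"]
    p=np.stack([(u-K[0,2])/K[0,0]*d,(v-K[1,2])/K[1,1]*d,d],-1)
    P=(p-c["t"])@c["R"]; P[d==0]=np.nan
    return P
def proj(c,X):
    p=np.atleast_2d(X)@c["R"].T+c["t"];q=p@c["mtx"].T;return q[:,:2]/q[:,2:]
E
python3 - <<'E'
from h import *;import pickle
for n,box in [("scene",(235,245,400,335)),("side",(235,205,390,300))]:
    c=pickle.load(open(n+".pkl","rb"));P=cloud(c);a,b,e,f=box
    Q=P[b:f,a:e].reshape(-1,3);C=c["color"][b:f,a:e].reshape(-1,3).astype(int)
    m=(C.max(1)<70)&(Q[:,2]>.004)&(Q[:,2]<.02)
    r=cv2.minAreaRect((Q[m,:2]*1000).astype(np.float32));print(n,m.sum(),r,np.nanmedian(Q[m,2]))
    print(cv2.boxPoints(r))
    h=(Q[:,2]>.037)&(Q[:,2]<.06);print(np.round(Q[h]*1000)[::3].astype(int).tolist())
    K=c["color"][b-20:f+20,a-20:e+20];cv2.imwrite(f"pics/{n}1.png",cv2.resize(K,None,fx=3.8,fy=3.8,interpolation=cv2.INTER_CUBIC)[:,:,::-1])
E
```

```text
scene 4293 ((588.1160278320312, 87.78018951416016), (194.6698455810547, 201.1544647216797), 3.0557148456573486) 0.013254845271862043
[[485.55804   183.02579  ]
 [496.28094   -17.84267  ]
 [690.674      -7.4654083]
 [679.9511    193.40305  ]]
[[649, 33, 40], [649, 37, 39], [644, 29, 39], [647, 43, 40], [640, 36, 41], [640, 29, 39], [648, 48, 38], [641, 42, 40], [639, 37, 39], [639, 30, 38], [645, 55, 40], [642, 46, 38], [639, 41, 39], [649, 65, 39], [645, 59, 38], [639, 55, 40], [637, 50, 40], [639, 43, 37], [644, 71, 41], [644, 63, 38], [643, 58, 37], [639, 53, 38], [647, 76, 39], [641, 69, 39], [638, 64, 39], [637, 59, 38], [641, 77, 40], [639, 72, 39], [636, 68, 39], [636, 61, 37], [636, 76, 40], [637, 69, 37], [635, 74, 37], [619, 71, 40], [621, 74, 38], [616, 70, 39], [609, 68, 42], [637, 106, 38], [615, 77, 39], [613, 71, 39], [610, 67, 39], [638, 113, 37], [610, 79, 41], [608, 75, 40], [607, 69, 39], [638, 121, 37], [633, 114, 38], [631, 109, 37], [609, 80, 39], [607, 75, 39], [637, 132, 39], [634, 123, 38], [631, 115, 37], [626, 107, 37], [605, 74, 37], [597, 70, 40], [594, 66
[... 3021 characters left out ...]
643, 55, 41], [652, 58, 38], [592, 63, 38], [597, 63, 38], [640, 56, 38], [645, 54, 39], [650, 55, 38], [588, 62, 37], [642, 51, 40], [647, 51, 39], [640, 48, 39], [645, 49, 39], [650, 48, 39], [641, 45, 39], [648, 48, 37], [640, 45, 37], [644, 41, 40], [649, 42, 38], [639, 43, 37], [643, 38, 39], [650, 39, 39], [639, 36, 40], [644, 35, 40], [649, 34, 40], [640, 32, 40], [645, 32, 40], [651, 30, 40], [641, 30, 39], [646, 27, 40], [651, 30, 38], [644, 29, 38], [511, 14, 46], [508, 15, 44], [512, 15, 43], [506, 14, 43], [511, 11, 44], [515, 12, 44], [509, 6, 46], [513, 10, 43], [507, 6, 44], [512, 8, 42], [506, 14, 38], [510, 10, 40], [515, 10, 39], [509, 7, 40], [513, 10, 38], [670, -74, 37]]
```

Request:
drive_tool(moves=[0,0,0,0,0,0,-8.5,0,0,0,0,0,0,-8.5,0,0,0,0,0,0,-0.5,0,-26.5,-39.7,0,0,0,0,0,-26.5,-39.7,0,0,0,0,0,-26.5,-39.7,0,0,0,0,0,-26.5,-39.7,0,0,0,0,0,-26.5,-39.7,0,0,0,0])

```text
t: 0.9
tool_pos: [0.293, 0.3883, 0.4046]
orientation: [-0.078, 3.141, -0.0]
force: [0.3, -0.0, -0.5]
opening: 0.0333
gripper_force: 0.0
```

Request:
drive_tool(moves=[0,-26.5,-39.7,0,0,0,0,0,-26.5,-39.7,0,0,0,0,0,-26.5,-39.7,0,0,0,0,0,-26.5,-39.7,0,0,0,0,0,-26.5,-39.7,0,0,0,0,0,-26.5,-39.7,0,0,0,0,0,-26.5,-39.7,0,0,0,0,0,-26.5,-39.7,0,0,0,0])

```text
t: 1.7
tool_pos: [0.5219, 0.0823, 0.4047]
orientation: [-0.076, 3.141, 0.0]
force: [0.9, 1.1, -0.1]
opening: 0.0005
gripper_force: 0.0
```

```bash
python3 - <<'E'
from plant import robot
import cv2,numpy as np,pickle
for i in range(4):s=robot.read_state()
c=robot.read_camera("wrist");pickle.dump(c,open("wrist.pkl","wb"));cv2.imwrite("pics/w0.png",c["color"][:,:,::-1])
s=robot.read_state();print({k:np.round(s[k],4) for k in("t","tool_pos","orientation","force","opening")});print(-c["R"].T@c["t"])
E
```

```text
{'t': np.float64(1.75), 'tool_pos': array([0.5247, 0.0773, 0.4044]), 'orientation': array([-0.0714,  3.139 , -0.0056]), 'force': array([-2.4501, -5.4838,  0.5427]), 'opening': np.float64(0.0004)}
[0.4379023  0.07779316 0.38486997]
```

View pics/w0.png

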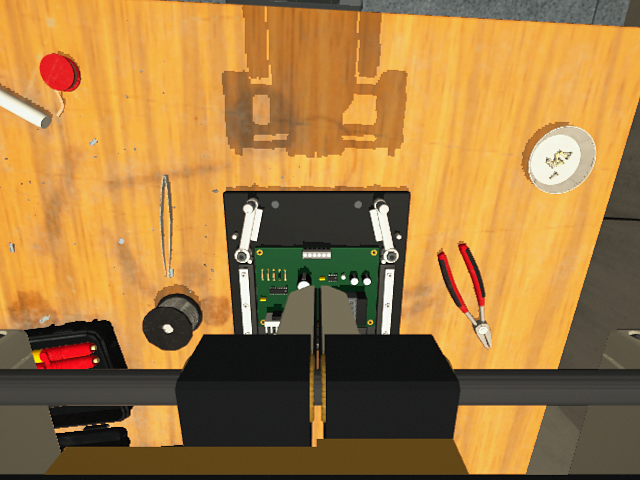

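The wrist picture shows the pivots at (390,256) on the left and (243,256) on the right, the posts at about (378,207) and (251,207), and the terminal block's front at (316,243). I'll take a settled picture and measure these by ray-plane intersection.

```bash
python3 - <<'E'
from plant import robot
from h import *
import pickle
c=robot.read_camera("wrist");pickle.dump(c,open("wrist.pkl","wb"))
s=robot.read_state();print({k:np.round(s[k],4) for k in("t","tool_pos","orientation")})
cv2.imwrite("pics/w1.png",cv2.resize(c["color"][175:285,210:425],None,fx=3.7,fy=3.7,interpolation=cv2.INTER_CUBIC)[:,:,::-1])
# front plate corners & edges by depth
P=cloud(c);C=c["color"].astype(int)
m=(C.max(2)<60)&(P[...,2]>.008)&(P[...,2]<.02);m[270:]=False;m[:,:200]=False;m[:,430:]=False
v,u=np.nonzero(m);Q=P[m];x0=np.percentile(Q[:,0],.5);print("front",x0)
# front edge line: per column the topmost dark pixel
pts=np.array([P[v[u==k].min(),k,:2] for k in range(235,400,3) if (u==k).any()]);print("edge yaw",np.degrees(np.arctan2(*-np.polyfit(pts[:,1],pts[:,0],1)[:1],1)),np.polyfit(pts[:,1],pts[:,0],1))
E
```

```text
{'t': np.float64(1.8), 'tool_pos': array([0.5233, 0.0798, 0.4042]), 'orientation': array([-6.9000e-02,  3.1408e+00, -2.6000e-03])}
front 0.4910500634877696
edge yaw 2.731908644657258 [-0.04771697  0.49798297]
```

View pics/w1.png

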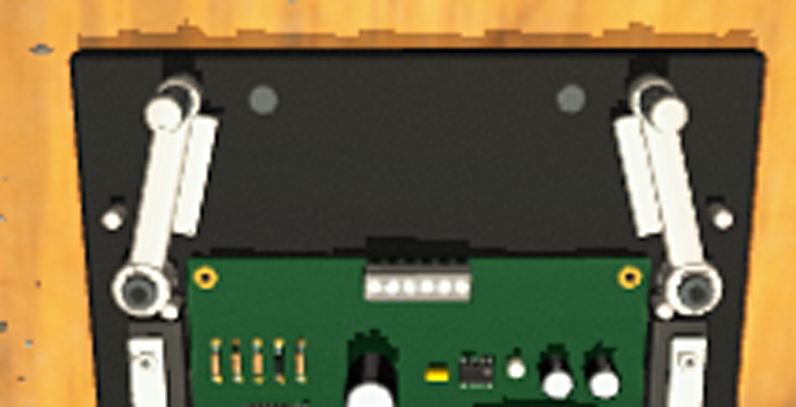

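The crop shows post tops at (165,112) and (668,112), pivots at (139,290) and (697,290), and the block's front top edge centred at (418,268).

```bash
python3 - <<'E'
from h import *
import pickle
c=pickle.load(open("wrist.pkl","rb"));K=c["mtx"];o=-c["R"].T@c["t"]
def w(x,y,z):
    d=c["R"].T@np.linalg.solve(K,[210+(x+.5)/3.7-.5,175+(y+.5)/3.7-.5,1]);return (o+d*(z-o[2])/d[2])*1000
d=dict(postR=w(165,112,.0458),postL=w(668,112,.0458),pivR=w(139,290,.030),pivL=w(697,290,.030),blk=w(418,268,.0315))
d={k:v[:2] for k,v in d.items()}
v=d["pivL"]-d["pivR"];ya=np.arctan2(-v[0],v[1]);R=np.array([[np.cos(ya),-np.sin(ya)],[np.sin(ya),np.cos(ya)]])
O=(d["pivL"]+d["pivR"])/2+R@[45,0];print("yaw",np.degrees(ya),"span",np.hypot(*v),"O",O)
for k in d:print(k,d[k].round(1),(R.T@(d[k]-O)).round(1))
print("tcp",R.T@(np.array([523.3,79.8])-O))
E
```

```text
yaw 2.6302240834546047 span 163.67981556707073 O [606.50811572  85.17200122]
postR [508.8  12.3] [-100.9  -68.3]
postL [502.7 147.2] [-100.9   66.7]
pivR [565.3   1.4] [-45.  -81.8]
pivL [557.8 164.9] [-45.   81.8]
blk [554.3  82.8] [-52.3   0. ]
tcp [-83.36697694  -1.54792568]
```

Request:
drive_tool(moves=[0,0,1.5,45,0,0,0,0,0,0,45,0,0,0,0,0,0,40,0,0,0,0,0,0,30,0,0,0,0,0,0,20,0,0,0,0,0,0,14,0,0,0,0,0,0,0,0,0,0,0,0,0,0,0,0,0])

```text
t: 2.6
tool_pos: [0.5213, 0.086, 0.2115]
orientation: [-0.083, 3.14, 0.0]
force: [0.4, -0.7, -0.6]
opening: 0.0008
gripper_force: 0.0
```

Request:
drive_tool(moves=[0,-7,0,0,0,0,0,0,-5,0,0,0,0,0,0,-3,0,0,0,0,0,0,-3,0,0,0,0,0,0,0,0,0,0,0,0])

```text
t: 3.1
tool_pos: [0.5395, 0.0867, 0.211]
orientation: [-0.084, 3.14, 0.0]
force: [0.3, 0.5, 0.1]
opening: 0.0002
gripper_force: 0.0
```

Request:
drive_tool(moves=[0,-4,-2.5,0,0,0,0,0,-3,-2,0,0,0,0.3,0,-3,0,0,0,0,0,0,-3,0,0,0,0,0,0,-2,0,0,0,0,0,0,0,0,0,0,0,0])

```text
t: 3.7
tool_pos: [0.5545, 0.083, 0.2107]
orientation: [-0.076, 3.14, 0.0]
force: [0.0, -0.3, 0.0]
opening: 0.0004
gripper_force: 0.0
```

Request:
drive_tool(moves=[0,-2,0,0,0,0,0,0,-2,0,0,0,0,0,0,0,0,0,0,0,0])

```text
t: 4.0
tool_pos: [0.5585, 0.0832, 0.2108]
orientation: [-0.076, 3.14, 0.0]
force: [-0.4, 0.0, -0.5]
opening: 0.0003
gripper_force: 0.0
```

Request:
drive_tool(moves=[0,-2,0,0,0,0,0,0,-2,0,0,0,0,0,0,0,0,0,0,0,0])

```text
t: 4.3
tool_pos: [0.5619, 0.0834, 0.2106]
orientation: [0.076, -3.139, -0.0]
force: [-4.5, 0.3, 2.6]
opening: 0.0001
gripper_force: 2.4
```

```bash
python3 - <<'E'
from plant import robot
import cv2,numpy as np
c=robot.read_camera("wrist");cv2.imwrite("pics/w2.png",c["color"][:,:,::-1])
s=robot.read_state();print(s["tool_pos"],s["force"])
E
```

```text
[0.5618491  0.08335536 0.210549  ] [-4.72196309 -0.07501869  1.999467  ]
```

View pics/w2.png

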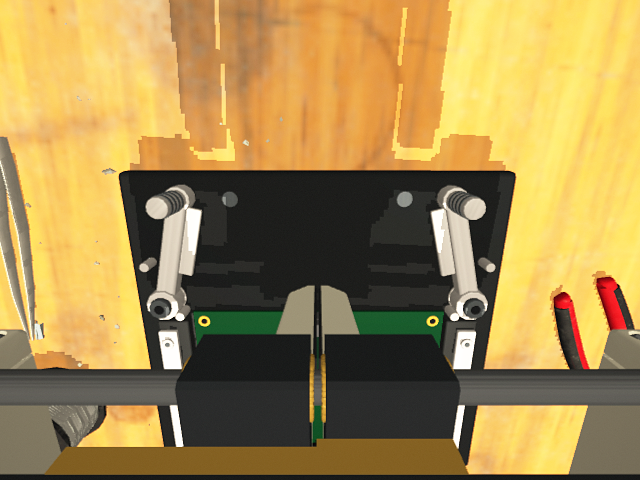

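The board's front edge is at about row 311 (columns 200–275), with the pivots at (162,306) and (470,306). I'll check the board's x position from this.

```bash
python3 - <<'E'
from plant import robot
from h import *
c=robot.read_camera("wrist");K=c["mtx"];o=-c["R"].T@c["t"]
ya=np.radians(2.63);R=np.array([[np.cos(ya),-np.sin(ya)],[np.sin(ya),np.cos(ya)]]);O=[606.5,85.2]
def w(x,y,z):
    d=c["R"].T@np.linalg.solve(K,[x,y,1]);return (R.T@(((o+d*(z-o[2])/d[2])*1000)[:2]-O)).round(1)
C=c["color"].astype(int)
for u in (215,230,250,265,380,400,420):
    g=C[295:330,u,1]-C[295:330,u,0];r=295+np.argmax(g>25);print(u,r,w(u,r-.5,.0185))
print("piv",w(162,307,.030),w(470,307,.030))
E
```

```text
215 311 [-36.7 -57. ]
230 311 [-36.8 -48.7]
250 311 [-36.8 -37.5]
265 311 [-36.8 -29.2]
380 311 [-36.9  34.8]
400 311 [-36.9  45.9]
420 311 [-36.9  57.1]
piv [-44.9 -80.5] [-45.1  78.9]
```

Request:
drive_tool(moves=[0,-1,0,0,0,0,0,0,0,0,0,0,0,0,0,0,0,0,0,0,0,0,20,0,0,0,0,0,0,16,0,-20,0,0,0,0,10,0,-25,0,0,0,0,0,40,0,0,0,0,0,9,40,0,0,0,0])

```text
t: 5.2
tool_pos: [0.5057, 0.1609, 0.2577]
orientation: [-0.071, 3.136, 0.001]
force: [0.1, 0.7, 0.0]
opening: 0.0008
gripper_force: 0.0
```

Request:
drive_tool(moves=[0,0,17,0,0,0,0,0,0,0,20,0,0,0,0,0,0,18,0,0,0,0,0,0,0,0,0,0])

```text
t: 5.6
tool_pos: [0.5024, 0.1776, 0.2153]
orientation: [0.077, -3.137, 0.001]
force: [-0.0, -0.7, -0.5]
opening: 0.0005
gripper_force: 0.0
```

Request:
drive_tool(moves=[0,0,-8,0,0,0,0,0,0,-5,0,0,0,0,0,-1,-5,0,0,0,0,0,-2,-5,0,0,0,0,0,-3,-5,0,0,0,0,0,-4,-5,0,0,0,0,0,-5,-5,0,0,0,0,0,0,0,0,0,0,0])

```text
t: 6.4
tool_pos: [0.5211, 0.1396, 0.2177]
orientation: [-0.075, 3.14, -0.001]
force: [0.4, -0.9, 0.0]
opening: 0.0002
gripper_force: 0.0
```

Request:
drive_tool(moves=[0,0,10,0,0,0,0,0,0,2,-25,0,0,0,0,4,0,-20,0,0,0,0,4,-45,0,0,0,0,0,4,-45,0,0,0,0,0,4,-45,0,0,0,0,0,0,-32,0,0,0,0,0,0,0,0,0,0,0])

```text
t: 7.2
tool_pos: [0.512, -0.0178, 0.2628]
orientation: [-0.071, 3.141, -0.002]
force: [-0.1, -0.3, -0.5]
opening: 0.0005
gripper_force: 0.0
```

Request:
drive_tool(moves=[0,0,0,25,0,0,0,0,0,0,20,0,0,0,0,0,0,0,0,0,0,0,0,0,0,0,0,0])

```text
t: 7.6
tool_pos: [0.5118, -0.0142, 0.2176]
orientation: [0.077, -3.139, -0.001]
force: [-0.2, 0.3, 0.5]
opening: 0.0006
gripper_force: 0.0
```

Request:
drive_tool(moves=[0,0,7,0,0,0,0,0,0,5,0,0,0,0,0,-1,5,0,0,0,0,0,-2,5,0,0,0,0,0,-3,5,0,0,0,0,0,-4,5,0,0,0,0,0,-6,5,0,0,0,0,0,0,0,0,0,0,0])

```text
t: 8.4
tool_pos: [0.5267, 0.0232, 0.2176]
orientation: [-0.077, 3.141, 0.001]
force: [0.2, 0.8, 1.3]
opening: 0.0005
gripper_force: 0.0
```

Request:
drive_tool(moves=[0,0,-10,0,0,0,0,0,10,0,-25,0,0,0,0,20,0,-15,0,0,0,40,15,34,0,0,0,0,40,0,34,0,0,0,0,40,0,0,0,0,0,0,40,0,0,0,0,0,0])

```text
t: 9.1
tool_pos: [0.4783, 0.0781, 0.2577]
orientation: [-0.078, 3.141, -0.001]
force: [-0.2, -0.7, -0.5]
opening: 0.0281
gripper_force: 0.0
```

```bash
python3 - <<'E'
from plant import robot
import cv2,numpy as np
c=robot.read_camera("wrist");cv2.imwrite("pics/w3.png",c["color"][:,:,::-1])
s=robot.read_state();p=s["tool_pos"]*1000
ya=np.radians(2.63);R=np.array([[np.cos(ya),-np.sin(ya)],[np.sin(ya),np.cos(ya)]]);print(R.T@(p[:2]-[606.5,85.2]),p[2],s["opening"])
E
```

```text
[-128.25114049   -1.67661428] 257.6616173940263 0.03164918303435813
```

View pics/w3.png

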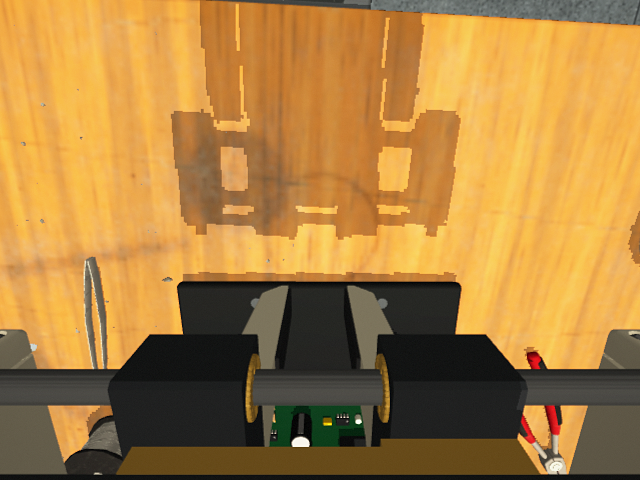

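Request:
drive_tool(moves=[52,0,1.5,20,0,0,0,52,0,0,20,0,0,0,52,-10,0,0,0,0,0,52,-10,0,0,0,0,0,52,-10,0,0,0,0,0,52,-4,0,0,0,0,0,50,-4,0,0,0,0,0,48,-4,0,0,0,0,0])

```text
t: 9.95
tool_pos: [0.5204, 0.0817, 0.2179]
orientation: [0.076, -3.138, 0.0]
force: [-6.4, -0.0, -0.3]
opening: 0.0481
gripper_force: 2.7
```

Request:
drive_tool(moves=[44,-4,0,0,0,0,0,42,-4,0,0,0,0,0,40,-4,0,0,0,0,0,38,-4,0,0,0,0,0,38,-4,0,0,0,0,0,38,-3,0,0,0,0,0,38,0,0,0,0,0,0])

```text
t: 10.65
tool_pos: [0.544, 0.0829, 0.2181]
orientation: [-0.076, 3.139, 0.0]
force: [-0.3, -0.6, 0.6]
opening: 0.0381
gripper_force: 0.0
```

Request:
drive_tool(moves=[38,-3,0,0,0,0,0,38,-2,0,0,0,0,0,38,-1,0,0,0,0,0,38,0,0,0,0,0,0])

```text
t: 11.05
tool_pos: [0.5494, 0.0832, 0.2179]
orientation: [-0.076, 3.14, 0.0]
force: [-1.7, 0.1, 0.2]
opening: 0.0376
gripper_force: 0.6
```

```bash
python3 - <<'E'
from plant import robot
import cv2
for n,(a,b,e,f) in {"scene":(235,235,400,335),"side":(235,200,390,300)}.items():
    c=robot.read_camera(n);cv2.imwrite(f"pics/{n}2.png",cv2.resize(c["color"][b:f,a:e],None,fx=4.5,fy=4.5,interpolation=cv2.INTER_CUBIC)[:,:,::-1])
E
```

```text
(no output)
```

View pics/scene2.png

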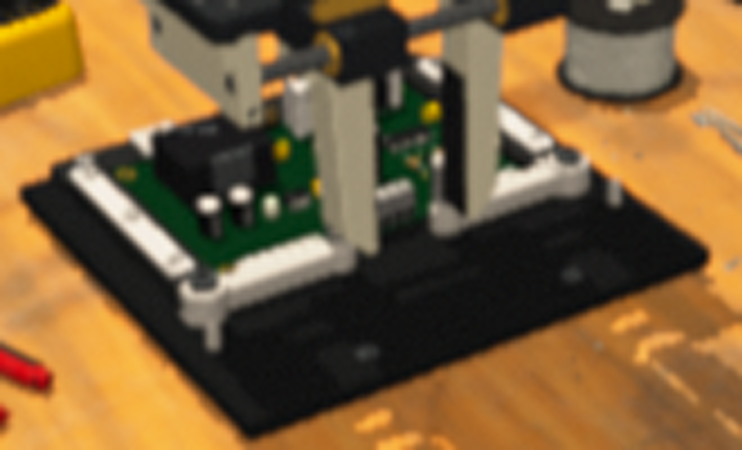

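The crop shows both latches nearly across, with the fingers against the posts at about (355,250) and (450,220). I'll push a little further to the stops.

Request:
drive_tool(moves=[38,-2,0,0,0,0,0,38,-1,0,0,0,0,0,38,-1,0,0,0,0,0,38,0,0,0,0,0,0])

```text
t: 11.55
tool_pos: [0.5513, 0.0834, 0.2172]
orientation: [0.076, -3.133, 0.001]
force: [-17.3, -1.3, 13.2]
opening: 0.0379
gripper_force: 8.7
```

At the stops. Back straight off, then check.

Request:
drive_tool(moves=[38,10,0,0,0,0,0,38,30,0,0,0,0,0,38,20,0,-30,0,0,0,38,20,0,-45,0,0,0,38,20,0,-45,0,0,0,38,0,0,-40,0,0,0,38,0,0,0,0,0,0,38,0,0,0,0,0,0])

```text
t: 12.35
tool_pos: [0.4537, 0.0786, 0.3792]
orientation: [-0.076, 3.136, 0.0]
force: [-0.8, 0.5, -0.6]
opening: 0.038
gripper_force: 0.0
```

```bash
python3 - <<'E'
from plant import robot
from h import *
c=robot.read_camera("wrist");cv2.imwrite("pics/w4.png",c["color"][:,:,::-1])
ya=np.radians(2.63);R=np.array([[np.cos(ya),-np.sin(ya)],[np.sin(ya),np.cos(ya)]])
for n in("scene","side"):
    P=cloud(robot.read_camera(n)).reshape(-1,3)*1000;q=(P[:,:2]-[606.5,85.2])@R
    m=(P[:,2]>40)&(P[:,2]<48)&(q[:,0]<-30)&(q[:,0]>-110)
    for s in(1,-1):
        k=m&(s*q[:,1]>10)&(s*q[:,1]<90);print(n,s,k.sum(),q[k].mean(0))
print(robot.read_state()["tool_pos"])
E
```

```text
scene 1 25 [-45.5748312   25.76150556]
scene -1 23 [-45.80156901 -22.27308606]
side 1 28 [-43.25300315  21.66342366]
side -1 31 [-43.09931529 -25.71711868]
[0.45299215 0.07849901 0.37600522]
```

View pics/w4.png

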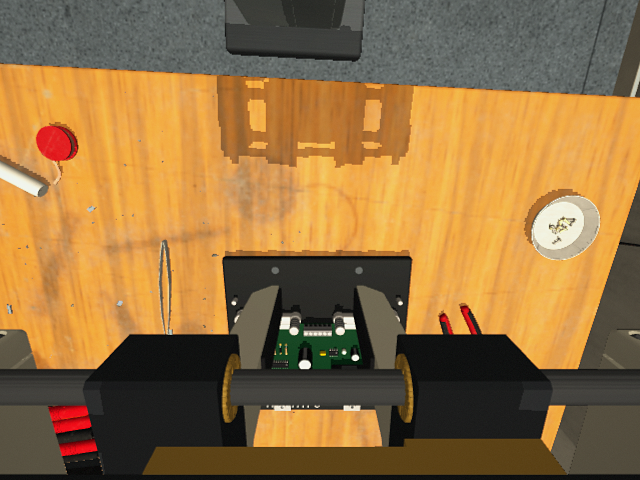

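The posts measure about (-45, ±24) mm, so both latches are on their stops. The picture shows them at (293,328) and (341,328), across the front of the board.

```bash
python3 -c "
from plant import robot
print(robot.close_job())"
```

```text
the job is handed in; nothing more can be done
None
```

The board is pushed home against the back rail, both swing latches are closed on their stops, and the job is handed in at about 12.5 s; no verdict was returned, but the camera measurements before hand-in matched the targets.

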